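# Roll the edge tiles of the cabinet sill flush

### The arm

A 7-joint arm with a two-finger parallel gripper is mounted at the origin on the work surface. World frame = base frame: x ahead of the robot, y to its left, z up, the work surface at z = 0. Lengths are in m, angles in rad, forces in N, time in s.
With the tool pointing down it reaches from about 0.35 to 0.9 m from the base axis. Payload 7.2 kg.
Tool frame: the origin (TCP) lies on the front face of the gripper's body, between the roots of the fingers; the fingertips stand 73 mm ahead of it and the grasp point (between the pads) lies 54 mm ahead of it; z points along the fingers, y is the direction in which the jaws open and shut (so a half turn about z gives the same grasp; the last joint's range is limited). The gripper opens to 85 mm and grips with 20 to 120 N. Pads are 22 mm wide; open, the fingers measure 114 mm over their backs; the gripper's body (76 mm by 85 mm) begins 54 mm behind the grasp point. The pads swing forward as they close: fully open they stand 13 mm farther back than shut.
Start: joints at [-1.315, 0.411, -0.013, 1.596, 0.006, 1.134, -0.082], TCP at [0.199, 0.593, 0.304] pointing down, gripper open.
Joint ranges: [-2.95, 2.95], [-0.29, 1.99], [-1.47, 1.44], [0.14, 2.54], [-1.03, 4.17], [0.13, 1.85], [-2.86, 2.86]. Speed limits (rad/s): [2.39, 2.39, 3.01, 3.01, 3.14, 3.14, 3.14].

### API

Orientations are given as a unit quaternion [w, x, y, z].
In Python, from cell import movep, move_l, movej, gripper_to, pause, ik, get_obs, snapshot, IKError, sign_off gives the robot as it stands. The module is installed in compiled form; this text tells all that it offers. Calls block until the motion is done:
- movep(position, orientation): joint-space move of the TCP to a pose.
- move_l(position, ori=None, velocity=0.15): straight line of the TCP; ori=None keeps the orientation; velocity is the mean speed in m/s.
- movej(angles): joint-space move.
- gripper_to(opening, strength=None): finger opening in m; strength is the grip in N (None keeps the last); returns when the fingers have stopped.
- pause(seconds).
- ik(position, orientation): joint angles nearest the present ones, or None.
- get_obs(): the state.
- snapshot(name): name is "scene" or "side" or "wrist"; returns a dict with "img" (420x560x3 uint8, blue, green, red), "intrinsics" (3x3 intrinsics, pixels), "R" (3x3) and "t" (3): a world point X has camera coordinates R X + t. Camera axes: x right, y down, z forward; pixel columns grow to the right and rows downward; lengths in m; the calibration is good to about 2 mm. The wrist camera is an equidistant fisheye: a pixel r from the principal point sees the ray r / f radians off the axis. A picture is of the moment at which its call begins. There is no depth.
A pose or a line that the arm cannot do raises IKError and nothing moves.
- sign_off(): hands the job in, once; it reports no verdict.
The state is a dict: "clock": time; "joint_positions": joint angles; "dq": joint speeds; "tau": joint torques, N m; "tcp_pos": TCP position; "tool_rot": TCP orientation; "force": force on the tool from outside, world axes, zero at the start; "moment": the same for the moment, N m; "width": finger opening in m.
Only numpy, scipy, OpenCV 4.12 (cv2) and the standard library are available. Lean on these libraries where they do the work, as an engineer would, in place of code of your own. Each camera call takes 0.05 s, during which the arm holds its last target. There are 200 camera calls.

### The job

Take the hand roller out of its rest and roll its wheel along the row of small light-green edge tiles on the cabinet sill, with firm pressure, until every tile is seated flush with the steel edging. The glaze cracks above 26 N, and the gripper must not press on the sill. Then put the roller back upright in its rest, let go, and leave everything else where it is.

Things in the scene. Friction and masses are not known exactly. Their poses are not given: they have to be found in the camera images.
- sill: Cabinet sill board on cork packers on the worktop, held fast: 290 mm long (y) x 120 mm deep (x). On top, big dark-green tiles already laid (34 mm above the origin), and along its -x side (towards the robot at yaw 0) a raised row of eight small light-green tiles in a thin steel edging. Origin at mid-board, z up. The board's height above the worktop varies by some mm.
- row_start (a point): On the row's centre line at tile0, the first small tile, 42 mm above the sill's origin. The row runs 210 mm from here to row_end along the sill's +y. Tiles 28 mm square, 30 mm apart, so the row spans 15 mm past either point; edging strips begin 15 mm to either side. The edging was set by hand: its top (flush level) lies up to 6.5 mm above or below this point and is not measured.
- row_end (a point): The same at tile7, the last small tile. The edging's fall is not measured either: against the line from row_start to row_end its top may rise or drop by up to 5 mm along the row.
- roller: Hand roller, 118 mm tall, about 0.3 kg, upright in its rest at the start. Origin at the wheel's lowest point, z up. Free-turning rubber wheel 40 mm across, 22 mm wide, axle along x 20 mm above the origin: it rolls along the roller's y. Steel guard plate 68 (x) x 42 (y) mm at 48 to 52 mm up. Dark wooden handle from 54 to 118 mm up, 36 mm along x, 26 mm along y, flat sides.
- roller_grip (a point): Middle of the roller's handle, 90 mm above the lowest point of the wheel. The handle may be gripped across either width.
- wheel (a joint): Angle the roller's wheel has turned about its axle, rad (0 at the start; 1 rad is 20 mm of rolling).
- rest: Wooden rest for the roller, 70 (x) x 80 (y) x 58 mm tall, fixed. Origin at the centre of its underside. Pocket 48 (x) x 58 (y) mm between two 58 mm high side walls along y; end walls 40 mm high. The roller stands in it with the guard plate lying on the side walls, its origin 10 mm above the rest's, axes parallel (either way round); play about 8 mm each way.
- tile0 (a joint): How far tile0, the first small tile, has been pressed down, m: 0.006 is flush with the edging (its end stop), 0 is 6 mm proud. The tiles start 2 to 4.5 mm proud, unevenly. The sticky bed gives way at about 13 N on a tile (0.04 N more per mm/s: do not rush), and the tile stays where pressed. Roll with about 16 to 22 N; the glaze cracks above 26 N.
- tile1 (a joint): How far small tile 1 (counted from tile0) has been pressed down, m: 0.006 is flush; behaves as tile0.
- tile2 (a joint): How far small tile 2 (counted from tile0) has been pressed down, m: 0.006 is flush; behaves as tile0.
- tile3 (a joint): How far small tile 3 (counted from tile0) has been pressed down, m: 0.006 is flush; behaves as tile0.
- tile4 (a joint): How far small tile 4 (counted from tile0) has been pressed down, m: 0.006 is flush; behaves as tile0.
- tile5 (a joint): How far small tile 5 (counted from tile0) has been pressed down, m: 0.006 is flush; behaves as tile0.
- tile6 (a joint): How far small tile 6 (counted from tile0) has been pressed down, m: 0.006 is flush; behaves as tile0.
- tile7 (a joint): How far small tile 7 (counted from tile0) has been pressed down, m: 0.006 is flush; behaves as tile0.
- canister_a: Steel container with lid, 80 mm across, 116 mm tall; to be left alone. Origin at the centre of its underside.
- canister_b: Steel container with lid, 92 mm across, 131 mm tall; to be left alone. Origin at the centre of its underside.
- canister_c: Steel container with lid, 76 mm across, 101 mm tall; to be left alone. Origin at the centre of its underside.
- scoop: Red plastic scoop, 160 mm long, lying on the worktop; to be left alone. Origin at the centre of its underside.
- pan_lid: Stainless saucepan lid, 150 mm across, 36 mm tall; to be left alone. Origin at the centre of its underside.
- cruet: Small glass cruet, 64 mm across, 137 mm tall; to be left alone. Origin at the centre of its underside.
- spreader: Yellow plastic notched spreader, 100 x 85 mm, lying flat; to be left alone. Origin at the centre of its underside.

How it is judged:
On the way, in this order (a step that is already met when the one before it is completed fails the run):
1. the roller has been lifted out of its rest (z of roller in the frame of rest above 0.06 m), for 0.1 s.
2. the wheel has rolled along the tiles under pressure (at least 80 mm of rolling, over 3 N) ((value of joint wheel above 4 rad or value of joint wheel below -4 rad) and contact force between roller and sill above 3 N), for 0.05 s.
3. every small tile is within 1 mm of flush (value of joint each of tile0, tile1, tile2, tile3, tile4, tile5, tile6, tile7 above 0.005 m), for 0.1 s.
At the end, for the whole second after the job is handed in: Every small tile is within 1 mm of flush with the steel edging, and the roller stands released and still in its rest: within 12 mm of the rest's centre, down on the side walls (within 4 mm), tilted less than 0.1 rad (all of step 3 and horizontal distance between roller and rest below 0.012 m and z of roller in the frame of rest below 0.014 m and angle between roller's own z axis and vertical below 0.1 rad and linear speed of roller below 0.02 m/s); the robot touches nothing.
It fails at once if the roller pressed on the sill with more than 26 N (the glaze cracks) (contact force between roller and sill above 26 N).
It fails at once if the robot itself touched the sill or its tiles with more than 2 N (contact force between the arm and sill above 2 N).
It fails at once if a finger pressed on the sill or its tiles with more than 2 N (contact force between the fingers and sill above 2 N).
It fails at once if another thing on the worktop was moved by more than 20 mm or tipped (distance of any of canister_a, canister_b, canister_c, scoop, pan_lid, cruet, spreader from where it was at the start of the episode above 0.02 m or angle between any of canister_a, canister_b, canister_c, scoop, pan_lid, cruet, spreader's own z axis and vertical above 0.3 rad).
It also fails if it takes over 72 s, if anything falls off the work surface, if the arm or the gripper's body presses on something with over 40 N, if the wrist force passes 120 N, or if a joint passes its speed limit or range.

## Working session

There is one attempt and no reset: what is moved stays moved. The work goes in short steps, each a Python script; the robot and the scene stay as the last script left them, time stands still between calls to the robot, and variables do not carry over. Pictures are saved under pics/ and viewed, about 8 in all and at most 12, crops included, and the job is handed in when it is done.

```bash
mkdir -p pics; python3 - <<'E'
from cell import *
import cv2,pickle,numpy as np
d={}
for n in ["scene","side","wrist"]:
    s=snapshot(n); d[n]=s; cv2.imwrite(f"pics/{n}0.png",s["img"])
    R=np.array(s["R"]);t=np.array(s["t"]);print(n,np.round(-R.T@t,3),np.round(R[2],3),np.round(s["intrinsics"],1).tolist())
pickle.dump(d,open("d0.pkl","wb"))
o=get_obs();print({k:np.round(v,3).tolist() for k,v in o.items()})
cv2.imwrite("pics/both0.png",cv2.resize(np.vstack([d["scene"]["img"],d["side"]["img"]]),None,fx=.7,fy=.7))
E
```

```text
scene [ 1.114 -0.521  0.817] [-0.486  0.496 -0.719] [[441.0, 0.0, 274.7], [0.0, 441.0, 199.9], [0.0, 0.0, 1.0]]
side [ 0.003 -0.717  0.671] [ 0.532  0.653 -0.539] [[435.5, 0.0, 276.7], [0.0, 435.5, 215.3], [0.0, 0.0, 1.0]]
wrist [0.131 0.615 0.373] [ 0.268 -0.091 -0.959] [[325.2, 0.0, 276.5], [0.0, 325.2, 210.0], [0.0, 0.0, 1.0]]
{'clock': 0.15, 'joint_positions': [-1.315, 0.412, -0.013, 1.597, 0.006, 1.134, -0.082], 'dq': [-0.001, -0.003, 0.001, -0.003, -0.001, -0.0, 0.0], 'tau': [0.002, -60.103, 0.683, -29.965, 0.014, 0.008, 0.0], 'tcp_pos': [0.199, 0.592, 0.303], 'tool_rot': [-0.0, 0.161, 0.987, -0.001], 'force': [-0.032, -0.43, 1.198], 'moment': [-0.01, 0.03, 0.06], 'width': 0.085}
```

View pics/scene0.png

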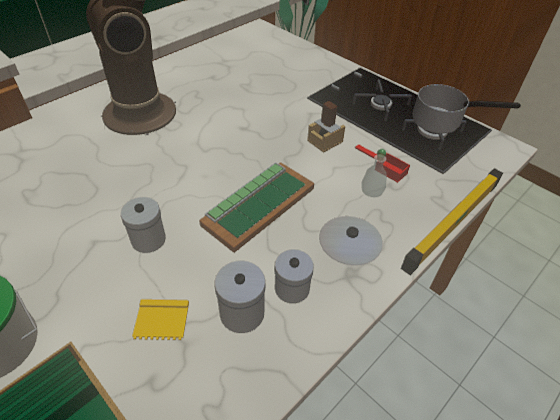

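View pics/side0.png

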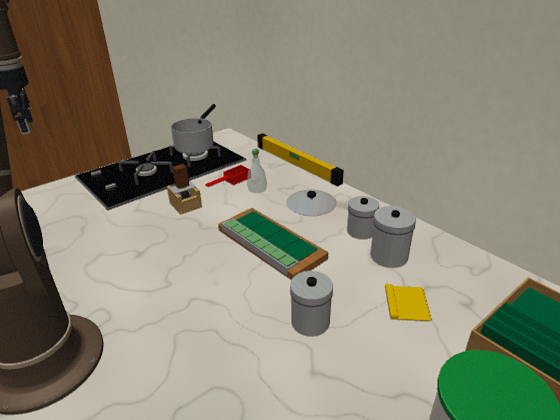

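Scene view: the sill with its light-green row is at (200–315, 165–245), and the roller in its rest is at (326,130). In the side view they are at (272,240) and (183,190). Next I get rough positions by triangulation.

```bash
cat > h.py <<'E'
import numpy as np,cv2,pickle
from scipy.spatial.transform import Rotation as Rn
def ray(s,p,fish=False):
    K=np.array(s["intrinsics"]);R=np.array(s["R"]);t=np.array(s["t"])
    x=(p[0]-K[0,2])/K[0,0];y=(p[1]-K[1,2])/K[1,1]
    if fish:
        r=np.hypot(x,y)+1e-12;v=np.array([x/r*np.sin(r),y/r*np.sin(r),np.cos(r)])
    else: v=np.array([x,y,1.])
    v=R.T@v;return -R.T@t,v/np.linalg.norm(v)
def onz(s,p,z,fish=False):
    c,v=ray(s,p,fish);return c+v*(z-c[2])/v[2]
def tri(rays):
    A=np.zeros((3,3));b=np.zeros(3)
    for c,v in rays:
        P=np.eye(3)-np.outer(v,v);A+=P;b+=P@c
    X=np.linalg.solve(A,b)
    return X,max(np.linalg.norm((np.eye(3)-np.outer(v,v))@(X-c)) for c,v in rays)
def proj(s,X,fish=False):
    K=np.array(s["intrinsics"]);c=np.array(s["R"])@X+np.array(s["t"])
    if fish:
        r=np.hypot(c[0],c[1]);th=np.arctan2(r,c[2]);u=c[:2]/r*th
    else: u=c[:2]/c[2]
    return K[0,0]*u[0]+K[0,2],K[1,1]*u[1]+K[1,2]
def quat(a): # tool down, tool y (jaw) axis at angle a from world x in the plane
    y=np.array([np.cos(a),np.sin(a),0]);z=np.array([0,0,-1.]);x=np.cross(y,z)
    q=Rn.from_matrix(np.c_[x,y,z]).as_quat();return [q[3],*q[:3]]
def blobs(m,minA=20):
    n,l,st,c=cv2.connectedComponentsWithStats(m.astype(np.uint8));
    return [(int(st[i,4]),c[i].round(1).tolist(),st[i,:4].tolist(),l==i) for i in range(1,n) if st[i,4]>=minA]
def lightgreen(im):
    h=cv2.cvtColor(im,cv2.COLOR_BGR2HSV);return cv2.inRange(h,(45,50,110),(80,200,255))
E
python3 - <<'E'
from h import *
d=pickle.load(open("d0.pkl","rb"))
for n in["scene","side"]:
    im=d[n]["img"];h=cv2.cvtColor(im,cv2.COLOR_BGR2HSV)
    for x in [(326,110),(250,185),(256,200)] if n=="scene" else [(180,172),(262,243),(280,238)]: print(n,x,h[x[1],x[0]])
    for b in blobs(lightgreen(im)):print(b[:3])
    x0,y0=(300,95) if n=="scene" else (160,160)
    for b in blobs((h[y0:y0+60,x0:x0+50,2]<90),10):print(' dark',b[0],np.add(b[1],(x0,y0)),np.add(b[2][:2],(x0,y0)),b[2][2:])
P=lambda a,b:print(tri([ray(d["scene"],a),ray(d["side"],b)]))
P((328,110),(180,175))  # handle
P((255,192),(262,243))
P((281,167),(233,224));P((208,215),(292,264))
E
```

```text
scene (326, 110) [ 8 69 67]
scene (250, 185) [ 56  80 150]
scene (256, 200) [ 69 100  97]
(735, [244.8, 190.6], [208, 164, 74, 55])
(457, [4.9, 298.2], [0, 276, 14, 49])
 dark 799 [332.8 107.2] [308  95] [42, 32]
 dark 50 [322.4 131.5] [319 126] [9, 13]
 dark 18 [342.4 134.1] [341 128] [4, 14]
 dark 12 [310.1 133.5] [309 130] [5, 8]
side (180, 172) [ 11 194  54]
side (262, 243) [ 59  92 155]
side (280, 238) [ 78 255  85]
(665, [259.7, 241.8], [224, 220, 71, 46])
(34, [444.1, 365.7], [438, 355, 17, 24])
(92, [447.0, 403.7], [439, 384, 20, 36])
 dark 1122 [181.3 172.1] [160 160] [50, 38]
 dark 76 [184.8 193.9] [179 189] [12, 11]
(array([0.49170733, 0.31637131, 0.106981  ]), np.float64(0.0034578699192039084))
(array([ 0.5310419 , -0.00118571,  0.02651581]), np.float64(0.00726289533414563))
(array([0.51784418, 0.10492629, 0.03689747]), np.float64(0.007174325814302491))
(array([ 0.51784455, -0.13596665,  0.04167835]), np.float64(0.0007550530336651299))
```

View pics/wrist0.png

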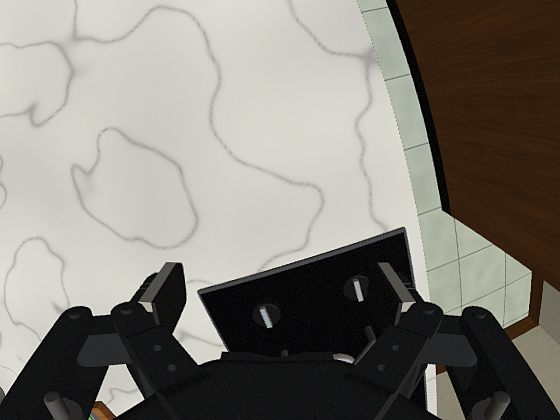

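Wrist view: only the hob is in sight, at (310,300), with the gripper along the bottom edge. I'll look at the sill and the rest from two wrist positions each.

```bash
python3 - <<'E'
from cell import *
from h import *
q=quat(np.pi/2)
movep([.46,.30,.36],q)
d={}
d["r1"]=snapshot("wrist")
move_l([.44,.24,.30],velocity=.3);d["r2"]=snapshot("wrist")
movep([.47,.04,.30],q);d["s1"]=snapshot("wrist")
move_l([.47,-.06,.30],velocity=.3);d["s2"]=snapshot("wrist")
pickle.dump(d,open("d1.pkl","wb"))
for k in d: cv2.imwrite(f"pics/{k}.png",d[k]["img"])
cv2.imwrite("pics/m1.png",cv2.resize(np.vstack([np.hstack([d["r1"]["img"],d["r2"]["img"]]),np.hstack([d["s1"]["img"],d["s2"]["img"]])]),(800,600),interpolation=cv2.INTER_AREA))
o=get_obs();print(o["clock"],o["tcp_pos"])
E
```

```text
3.5667 [ 0.47032535 -0.05838996  0.29988178]
```

View pics/m1.png

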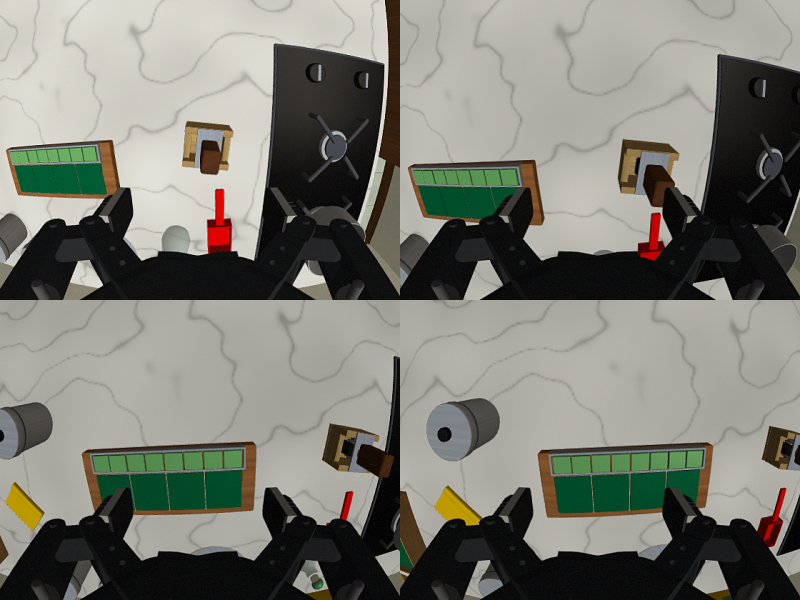

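Top row: rest with roller at (207,148) and (648,168). Bottom row: the light-green row spans (92–243, 462) and (550–705, 462), in mosaic pixels. I'll triangulate the individual tiles and get enlarged crops of the roller.

```bash
python3 - <<'E'
from h import *
d=pickle.load(open("d1.pkl","rb"));d0=pickle.load(open("d0.pkl","rb"))
T={}
for k in d:
    im=d[k]["img"];h=cv2.cvtColor(im,cv2.COLOR_BGR2HSV)
    m=cv2.inRange(h,(48,60,100),(72,160,255))
    bs=[b for b in blobs(m,80)]
    if k[0]=='s':
        print(k,[(b[0],b[1]) for b in bs])
        # split row along principal axis: undistorted corners by minAreaRect of union
    T[k]=m
for k in ["r1","r2"]:
    u,v=(290,207) if k=="r1" else (350,240)
    c=d[k]["img"][v-60:v+60,u-60:u+60];cv2.imwrite(f"pics/c_{k}.png",c)
a=np.hstack([cv2.resize(cv2.imread(f"pics/c_{k}.png"),(400,400),interpolation=cv2.INTER_CUBIC) for k in["r1","r2"]])
cv2.imwrite("pics/c1.png",a)
E
```

```text
s1 [(570, [325.4, 222.3]), (610, [270.4, 225.0]), (606, [298.0, 223.9]), (580, [216.0, 226.7]), (597, [242.7, 226.0]), (552, [190.0, 227.6]), (994, [153.8, 229.1])]
s2 [(480, [412.0, 222.0]), (560, [362.4, 224.9]), (529, [387.9, 223.5]), (578, [335.7, 226.2]), (595, [281.0, 228.7]), (577, [308.2, 227.3]), (568, [226.6, 230.7]), (596, [253.3, 230.1])]
```

View pics/c1.png

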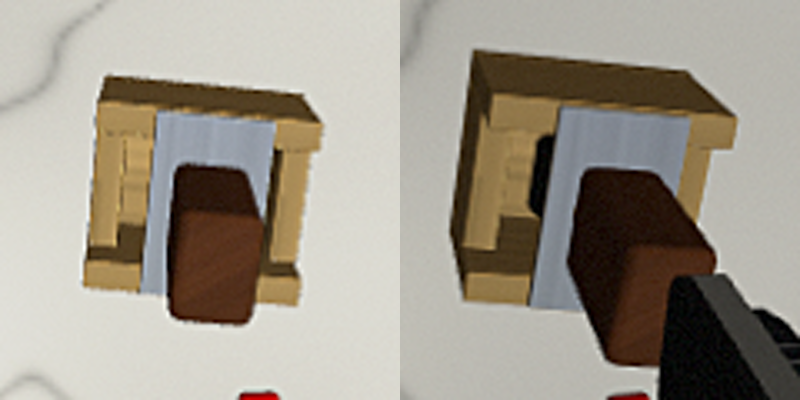

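The crops show the dark-brown handle, its top face (the grey guard plate lies below it) and the wooden rest walls. I'll triangulate the corner pairs I read off, plus the tile centroids.

```bash
python3 - <<'E'
from h import *
d=pickle.load(open("d1.pkl","rb"));d0=pickle.load(open("d0.pkl","rb"))
def p(a,b):
    a=np.array(a)*.3-0.35+[230,147];b=np.array(b)*.3-0.35+[290,180]
    return tri([ray(d["r1"],a,True),ray(d["r2"],b,True)])
for n,a,b in [("gTL",(156,112),(160,107)),("gTR",(274,121),(292,118)),("gBL",(142,292),(130,307)),
 ("hTL",(177,209),(235,248)),("hTR",(262,213),(315,255)),("hBL",(170,315),(210,358)),
 ("rTL",(103,99),(91,95)),("rTR",(323,123),(336,120)),("rBL",(83,288),(63,300))]:
    X,e=p(a,b);print(n,X.round(4),round(e,4))
    
print("rest corners on z=.058, guard on .062, handle top .128 (r1,r2)")
for k,o,pts in[("r1",(230,147),[(103,99),(323,123),(83,288),(300,305)]),("r2",(290,180),[(91,95),(336,120),(63,300)])]:
    for a in pts: print(k,onz(d[k],np.array(a)*.3-.35+o,.058,True)[:2].round(4))
for k,o,pts in[("r1",(230,147),[(156,112),(274,121),(142,292)]),("r2",(290,180),[(160,107),(292,118),(130,307)])]:
    for a in pts: print(k,'g',onz(d[k],np.array(a)*.3-.35+o,.062,True)[:2].round(4))
for k,o,pts in[("r1",(230,147),[(177,209),(262,213),(170,315),(250,322)]),("r2",(290,180),[(235,248),(315,255),(210,358)])]:
    for a in pts: print(k,'h',onz(d[k],np.array(a)*.3-.35+o,.128,True)[:2].round(4))
s1=[(325.4,222.3),(298,223.9),(270.4,225),(242.7,226),(216,226.7),(190,227.6)]
s2=[(412,222),(387.9,223.5),(362.4,224.9),(335.7,226.2),(308.2,227.3),(281,228.7),(253.3,230.1),(226.6,230.7)]
L=[]
for i,(a,b) in enumerate(zip(s1,s2)):
    X,e=tri([ray(d["s1"],a,True),ray(d["s2"],b,True)]);L.append(X);print("tile",7-i,X.round(4),round(e,4))
z=np.mean(L,0)[2];print(z)
for k,s in(("s1",s1),("s2",s2)):
    Q=np.array([onz(d[k],a,z,True) for a in s]);print(k,Q[:,:2].round(4).tolist(),np.diff(Q[:,:2],axis=0).mean(0),np.degrees(np.arctan2(*(Q[0]-Q[-1])[:2])))
# canister near: scene/side
print("can_a top",tri([ray(d0["scene"],(139,208)),ray(d0["side"],(312,281))]))
E
```

```text
gTL [0.4606 0.3014 0.0607] 0.0001
gTR [0.4627 0.342  0.0655] 0.0001
gBL [0.5275 0.2962 0.0605] 0.0003
hTL [0.4737 0.3073 0.1355] 0.0001
hTR [0.4782 0.3315 0.1284] 0.0012
hBL [0.5085 0.3058 0.1285] 0.0004
rTL [0.4589 0.2821 0.0505] 0.0009
rTR [0.4658 0.3603 0.0561] 0.0005
rBL [0.5274 0.2747 0.0558] 0.0002
rest corners on z=.058, guard on .062, handle top .128 (r1,r2)
r1 [0.4566 0.2829]
r1 [0.4649 0.3602]
r1 [0.5267 0.2747]
r1 [0.5335 0.3547]
r2 [0.4576 0.2807]
r2 [0.4657 0.3594]
r2 [0.5261 0.2745]
r1 g [0.4605 0.3014]
r1 g [0.4635 0.3423]
r1 g [0.5267 0.2964]
r2 g [0.4601 0.3012]
r2 g [0.4637 0.3432]
r2 g [0.5269 0.2958]
r1 h [0.476  0.3074]
r1 h [0.4772 0.3322]
r1 h [0.5091 0.3055]
r1 h [0.5114 0.3296]
r2 h [0.477  0.3095]
r2 h [0.4795 0.3311]
r2 h [0.5084 0.3061]
tile 7 [0.5105 0.0951 0.0395] 0.0
tile 6 [0.5122 0.0654 0.0393] 0.0001
tile 5 [0.5139 0.0357 0.0383] 0.0001
tile 4 [0.5153 0.0056 0.0377] 0.0
tile 3 [ 0.5172 -0.0244  0.0353] 0.0
tile 2 [ 0.5184 -0.0542  0.036 ] 0.0001
0.03769008559175701
s1 [[0.5111, 0.0954], [0.5129, 0.0655], [0.5142, 0.0357], [0.5154, 0.0056], [0.5164, -0.0239], [0.5177, -0.0537]] [ 0.00130998 -0.02981594] -2.515695187771583
s2 [[0.5112, 0.096], [0.5127, 0.066], [0.514, 0.0359], [0.5153, 0.0056], [0.5164, -0.0247], [0.5179, -0.0542], [0.5196, -0.0843], [0.5204, -0.1137]] [ 0.00131754 -0.02994794] -2.5190688389581495
can_a top (array([ 0.45395627, -0.26613441,  0.11318834]), np.float64(0.0004321008065884794))
```

```bash
python3 - <<'E'
from cell import *
from h import *
q=quat(np.pi/2-.082)
movep([.494,.319,.26],q)
move_l([.494,.319,.154],velocity=.12)
gripper_to(0.0,100)
o=get_obs();print("w",o["width"],o["clock"],o["tcp_pos"].round(4) if hasattr(o["tcp_pos"],'round') else o["tcp_pos"],o["force"])
move_l([.494,.319,.26],velocity=.12)
pause(.3)
F=[]
for i in range(10):
    F.append(get_obs()["force"]);pause(.02)
print(np.mean(F,0),np.std(F,0))
s=snapshot("side");w=snapshot("wrist");pickle.dump([s,w],open("d2.pkl","wb"))
a=np.hstack([cv2.resize(s["img"][110:230,120:240],(400,400)),cv2.resize(w["img"],(400,400))]);cv2.imwrite("pics/g.png",a)
t=get_obs()["clock"];p=np.array(get_obs()["tcp_pos"])
move_l([.494,.319,.259],velocity=.02);t2=get_obs()["clock"];move_l([.494,.319,.2587],velocity=.02);t3=get_obs()["clock"]
print(t2-t,t3-t2,p,get_obs()["tcp_pos"],t3)
E
```

```text
w 0.025144302673793684 6.6083 [0.4942 0.3193 0.1545] [0.21911536 0.41339073 3.78005368]
[-0.03590355  0.25415411 -2.96543192] [0.42489169 0.39683367 0.28913094]
0.25 0.25 [0.4940069  0.31900879 0.25998297] [0.4939918  0.31898392 0.25869761] 8.7083
```

View pics/g.png

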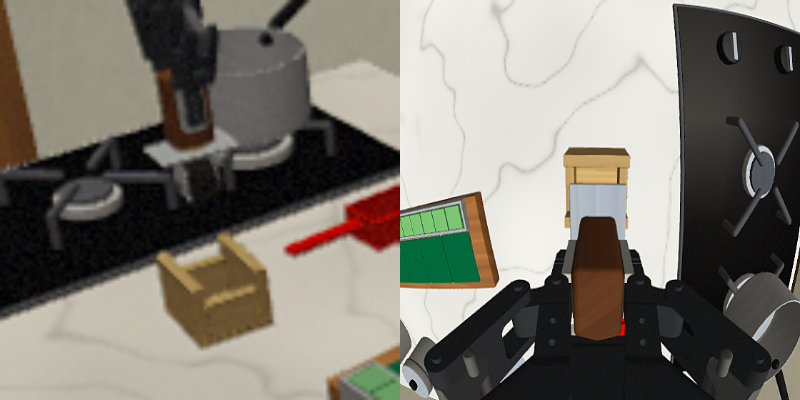

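The roller is held straight and clear of the rest. Next I come down on tile0 slowly with force feedback.

```bash
cat >> h.py <<'E'
P0=np.array([.5204,-.1140]);P1=np.array([.5112,.0957]);A=np.pi/2+.044
F0=np.array([-.036,.254,-2.965])
def ext():
    from cell import get_obs
    return np.array(get_obs()["force"])-F0
E
python3 - <<'E'
from cell import *
from h import *
q=quat(A)
movep([*P0,.26],q); move_l([*P0,.192],velocity=.15); pause(.2)
print("air",ext().round(2))
z=.192
for i in range(60):
    f=ext();F=f[2]
    if F>16.5 or np.linalg.norm(f)>22: break
    z-= .001 if F<1.5 else (.0006 if F<8 else .0003)
    if z<.168: print("low");break
    move_l([*P0,z],velocity=.02)
    g=ext();print(round(z,4),g.round(1),round(get_obs()["tcp_pos"][2],4))
print(ext().round(2),z,get_obs()["clock"])
E
```

```text
air [-0.02 -0.56  0.35]
0.191 [ 0.7 -0.9  0.5] 0.1912
0.19 [ 0.6 -0.7 -0.4] 0.1899
0.189 [0.  0.1 0.2] 0.1889
0.188 [-0.4 -1.2  0.4] 0.1879
0.187 [0.7 0.2 0.2] 0.1869
0.186 [ 0.1  0.3 -0.1] 0.1859
0.185 [ 0.2 -0.3 -0. ] 0.1849
0.184 [-0.4 -0.6  0.2] 0.1839
0.183 [-0.3 -0.1  0.4] 0.1829
0.182 [0.  0.1 0.1] 0.1819
0.181 [-1.  -1.9  5.9] 0.1814
0.1804 [-2.7  0.2 10.6] 0.1811
0.1801 [-2.5 -0.  11.9] 0.1809
0.1798 [-3.1 -0.9 12.3] 0.1807
0.1795 [-3.  -0.6 12.5] 0.1804
0.1792 [-2.7  0.1 11.9] 0.1801
0.1789 [-2.  -0.1 11.4] 0.1799
0.1786 [-2.6 -0.1 11.9] 0.1796
0.1783 [-2.3  0.3 12.6] 0.1793
0.178 [-3.3 -0.5 11.9] 0.179
0.1777 [-1.8 -0.4 13.8] 0.1787
0.1774 [-3.9  0.5 12.3] 0.1784
0.1771 [-3.9 -0.1 15.7] 0.1784
0.1768 [-3.9 -0.5 17.7] 0.1783
[-3.86 -0.52 17.75] 0.17680000000000007 17.1083
```

```bash
python3 - <<'E'
from cell import *
from h import *
z=.1768;L=[];D=(P1-P0);n=86
for i in range(1,n+1):
    xy=P0+D*i/(n-1)
    f=ext();N=np.linalg.norm(f)
    e=18.3-f[2]
    dz=-np.clip(.00005*e,-.0004,.0003)
    if N>22: dz=max(dz,.0002)
    if N>24: dz=.0006
    z+=dz
    try: move_l([*xy,z],velocity=.02)
    except IKError as ex: print("IK",i,ex);break
    g=ext();L.append([i,z,get_obs()["tcp_pos"][2],*g])
    if np.linalg.norm(g)>25: print("high",g)
    if g[2]<3 and i>3: print("lost",i,g);break
L=np.array(L);np.save("roll.npy",L)
for r in L[::2]: print(int(r[0]),round(r[0]/(n-1)*7,2),(r[1:3]*1e3).round(1),r[3:].round(1))
print("maxnorm",np.linalg.norm(L[:,3:],axis=1).max(),get_obs()["clock"])
E
```

```text
1 0.08 [176.8 178.4] [-4.9 -0.2 19.5]
3 0.25 [176.8 178.5] [-3.3 -7.  18.4]
5 0.41 [176.8 178.6] [-4.  -5.8 17.8]
7 0.58 [176.8 178.6] [-3.4 -1.1 19.3]
9 0.74 [177.  178.7] [-4.1 -0.6 20. ]
11 0.91 [177.1 178.8] [-4.4 -0.5 20.3]
13 1.07 [177.2 178.9] [-3.3 -0.  18.8]
15 1.24 [177.3 179. ] [-3.9 -2.9 19.4]
17 1.4 [177.3 179.1] [-4.4 -5.6 17.8]
19 1.56 [177.4 179.1] [-3.5 -1.5 18.2]
21 1.73 [177.5 179.3] [-4.3 -0.1 19.2]
23 1.89 [177.6 179.4] [-4.2 -0.2 19.5]
25 2.06 [177.7 179.5] [-3.7 -0.3 19.8]
27 2.22 [177.8 179.6] [-3.7 -2.  19. ]
29 2.39 [177.9 179.7] [-3.8 -5.4 18.2]
31 2.55 [177.9 179.6] [-3.5 -1.  18.4]
33 2.72 [178.  179.8] [-4.1 -1.  19.3]
35 2.88 [178.1 179.9] [-4.1 -0.6 18.8]
37 3.05 [178.2 180. ] [-2.4  0.1 19.1]
39 3.21 [178.3 180.1] [-3.6 -3.7 18.9]
41 3.38 [178.3 180.2] [-3.4 -6.2 17.9]
43 3.54 [178.4 180.2] [-3.2 -1.5 17.2]
45 3.71 [178.5 180.3] [-2.8  0.  19.3]
47 3.87 [178.6 180.5] [-3.7  0.1 19.9]
49 4.04 [178.7 180.6] [-2.9  0.4 18.9]
51 4.2 [178.7 180.6] [-2.4 -2.3 18.8]
53 4.36 [178.8 180.8] [-2.1 -4.1 19.2]
55 4.53 [178.9 180.7] [-2.  -1.6 18.4]
57 4.69 [178.9 180.9] [-2.9 -0.9 18.9]
59 4.86 [179. 181.] [-3.2 -0.7 19.3]
61 5.02 [179.2 181.1] [-3.7 -0.6 19.4]
63 5.19 [179.2 181.2] [-2.8 -1.9 20.1]
65 5.35 [179.4 181.3] [-1.7 -6.2 20.2]
67 5.52 [179.5 181.3] [-1.4 -1.4 17.7]
69 5.68 [179.4 181.4] [-1.7 -0.5 18.5]
71 5.85 [179.5 181.6] [-1.6 -1.2 19.3]
73 6.01 [179.6 181.6] [-2.3  0.5 19.4]
75 6.18 [179.7 181.7] [-2.1 -0.7 19.4]
77 6.34 [179.8 181.8] [-1.7 -4.7 19.7]
79 6.51 [180.  181.8] [-1.9 -2.2 15.6]
81 6.67 [179.9 181.9] [-2.3 -0.5 18.9]
83 6.84 [179.9 182.1] [-1.5 -0.4 19.3]
85 7.0 [180.  182.2] [-1.7 -0.4 19.4]
maxnorm 21.208094862507675 40.7583
```

The force stayed at about 18–20 N (peak 21.2), and z followed a straight line, so the row appears seated. Next I lift off, go back to the same pose as after the pick, and compare the pictures to check the roller hasn't shifted in the hand.

```bash
python3 - <<'E'
from cell import *
from h import *
p=np.array(get_obs()["tcp_pos"])
move_l([p[0],p[1],.26],velocity=.12)
s1=snapshot("wrist")
movep([.494,.319,.26],quat(np.pi/2-.082));pause(.3)
w=snapshot("wrist");s,w0=pickle.load(open("d2.pkl","rb"))
a=np.vstack([np.hstack([w0["img"][120:360,200:360],w["img"][120:360,200:360]])]);
a=cv2.resize(a,(560,420));b=cv2.resize(s1["img"][120:300,0:300],(240,144))
c=np.zeros((420,800,3),np.uint8);c[:,:560]=a;c[:144,560:]=b;cv2.imwrite("pics/cmp.png",c)
print(ext().round(2),get_obs()["clock"],get_obs()["tcp_pos"])
E
```

```text
[ 0.31  0.26 -0.75] 42.8583 [0.49439846 0.3181648  0.26017395]
```

View pics/cmp.png

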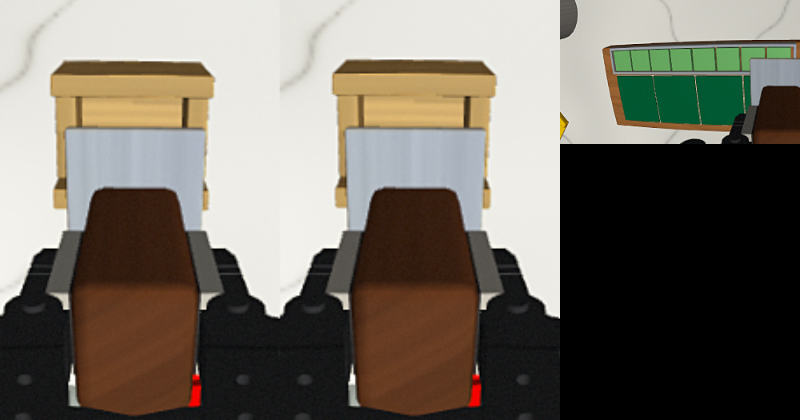

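The before and after crops match: guard edge at row 128, handle at (135,190) and (415,190). The roller hasn't slipped, so I return it along the same path.

```bash
python3 - <<'E'
from cell import *
from h import *
B=[.4945,.3187]
move_l([*B,.160],velocity=.06)
print(ext().round(2))
z=.160
while z>.1530 and ext()[2]<3:
    z-=.0007; move_l([*B,z],velocity=.02); print(round(z,4),ext().round(1))
gripper_to(.085,20); pause(.2)
move_l([*B,.26],velocity=.12)
move_l([.44,.26,.32],velocity=.2);pause(.2)
d={k:snapshot(k) for k in("wrist","side","scene")};pickle.dump(d,open("d3.pkl","wb"))
a=np.hstack([cv2.resize(d["wrist"]["img"][120:300,0:400],(400,180)),cv2.resize(d["side"]["img"][150:270,150:350],(400,240))[:180]])
e=np.hstack([cv2.resize(d["wrist"]["img"][160:260,290:390],(400,400)),cv2.resize(d["scene"]["img"][90:160,290:360],(400,400))])
cv2.imwrite("pics/end.png",np.vstack([a,e]))
print(get_obs()["clock"])
E
```

```text
[ 0.22 -0.49 -0.09]
0.1593 [ 0.  -0.6  0.6]
0.1586 [ 0.2  0.5 -0.1]
0.1579 [ 0.1 -0.5  0.8]
0.1572 [ 0.3 -0.3 -0.6]
0.1565 [-0.2  0.  -0.1]
0.1558 [-0.4 -0.2 -0.6]
0.1551 [0.7 0.3 0. ]
0.1544 [ 0.6 -0.   2.5]
0.1537 [-2.4 -1.6  9.1]
49.775
```

View pics/end.png

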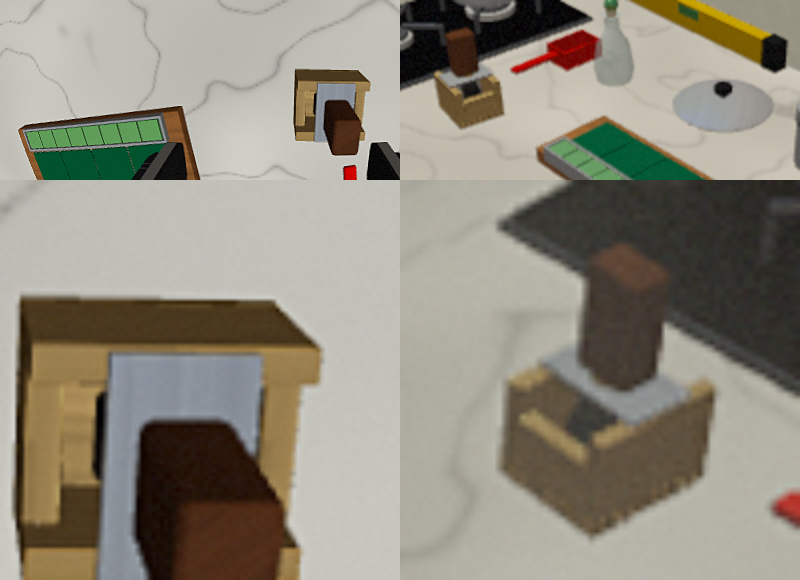

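The roller stands upright in its rest with its guard plate on the side walls, handle at about (210,500) in the wrist crop and (625,310) in the scene crop. The gripper is clear, and the row lies even within its edging.

```bash
python3 -c "
from cell import *
sign_off();print(get_obs()['clock'])"
```

```text
the job is handed in; nothing more can be done
the job is handed in; nothing more can be done
```

I rolled the whole tile row once, put the roller back upright in its rest, let go and handed the job in at about 50 s on the clock. The sign-off gives no verdict, so the result rests on the checks below.

- **Finding things:** I triangulated the tiles, rest and roller from pairs of wrist-camera pictures. The heights agreed with the text to within a few mm; a few corner points were 5–7 mm off.
- **Rolling:** Tile0 gave way at about 12–13 N, and the force then rose sharply at its end stop. I rolled on to tile7 at about 18–20 N. The highest force read was 21.2 N, but I read it only between the 2.5 mm steps, so any brief peak within a step was not seen.
- **Tiles flush:** The wheel's height followed one straight line along the row, rising about 4 mm. The final picture shows the row level in its edging. I had no direct reading of the tile positions or the wheel angle.
- **Putting back:** Pictures before and after rolling showed the roller had not shifted in the grip. It met the rest at the same height as it was picked up (TCP about 0.154 m). I estimate it is about 2 mm from the rest's centre.
- **Surroundings:** The gripper ended clear of everything. The scoop, cruet and pan lid looked undisturbed in the last side view. I did not measure the positions of the other things again.

No check failed or disagreed.

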